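Turn the label sample stand to the next sample

ROBOT

A 7-joint arm with a two-finger parallel gripper is mounted at the origin on the work surface. World frame = base frame: x ahead of the robot, y to its left, z up, the work surface at z = 0. Lengths are in m, angles in degrees, forces in N, time in s.
With the tool pointing down it reaches from about 0.4 to 0.875 m from the base axis. Payload 19.3 kg.
Tool frame: the origin (TCP) lies at the very end of the fingers, on their centre line; the grasp point (between the pads) lies 19 mm behind it; z points along the fingers, y is the direction in which the jaws open and shut (so a half turn about z gives the same grasp; the last joint's range is limited). The gripper opens to 85 mm and grips with 20 to 120 N. Pads are 22 mm wide; open, the fingers measure 114 mm over their backs; the gripper's body (76 mm by 85 mm) begins 54 mm behind the grasp point. The pads swing forward as they close: fully open they stand 13 mm farther back than shut.
Start: joints at [69.087, 29.874, -2.08, 91.645, 1.215, 58.505, -6.463], TCP at [0.182, -0.598, 0.231] pointing down, gripper open.
Joint ranges: [-166.77, 166.77], [-17.47, 122.26], [-85.68, 81.53], [9.62, 139.38], [-72.42, 252.41], [9.2, 110.78], [-144.41, 144.41]. Speed limits (degrees/s): [108.29, 108.29, 136.94, 136.94, 172.46, 172.46, 172.46].

INTERFACE

Orientations are given as [roll, pitch, yaw] about the fixed x, y, z axes, in that order (R = Rz(yaw) Ry(pitch) Rx(roll)).
In Python, from bench import r, snapshot, calibration gives the robot as it stands. The module is installed in compiled form; this text tells all that it offers.
- The arm moves only by the tool servo_tool, never from a script. Its arguments are lists of equal length, an entry for each row: "delta_pos": the shift along the tool's x, y, z in mm, a list of three; "spin": the turn about the tool's z in degrees; "fingers": the gripper's target within -1 to 1 (fully open at 1, half-way at 0, shut at -1). In form: {"delta_pos": [[dx, dy, dz], ...], "spin": [spin, ...], "fingers": [fingers, ...]}. A call has 1 to 8 rows; each row is the pose to reach, as a shift and turn from the pose commanded when the call began, along the tool's axes at that moment; what a row does not reach only later rows make up. A row lasts 1/12 s, in which the tool goes at most 41.7 mm and 7.16 degrees, less where a joint would pass 70% of its speed; a pose out of reach is approached as far as the arm can. A call with a gripper value outside its range is refused whole. The fingers move at their own pace and stop on an object; "force" is the grip in N (left out, the last holds). Time passes only in rows, so rows that repeat a pose let the fingers close. It gives the time, the measured TCP pose, the force and the opening at its end, in the units of the state.
- r.state(): the state, without advancing time (a new reading comes with each control period).
- snapshot(name): name is "side" or "top"; returns the picture (420x560x3 uint8, red, green, blue); there is no depth.
- calibration(name): a dict with "intrinsics" (3x3 intrinsics, pixels), "distortion" ([k1, k2, p1, p2, k3] as OpenCV has them; the pictures are not rectified), "R" (3x3) and "t" (3): a world point X has camera coordinates R X + t. Camera axes: x right, y down, z forward; pixel columns grow to the right and rows downward; lengths in m; the calibration is good to about 2 mm. A picture is of the moment at which its call begins. calibration takes no time and is no camera call.
- r.sign_off(): hands the job in, once; it reports no verdict.
The state is a dict: "time_s": time; "joints": joint angles; "dq": joint speeds; "joint_efforts": joint torques, N m; "tool_pos": TCP position; "tool_rot": TCP orientation; "force": force on the tool from outside, world axes, zero at the start; "wrist_torque": the same for the moment, N m; "grip_width": opening from 0.0 (shut) to 1.0 (fully open).
Only numpy, scipy, OpenCV 4.12 (cv2) and the standard library are available. Lean on these libraries where they do the work, as an engineer would, in place of code of your own. Each camera call takes 0.05 s, during which the arm holds its last target.

TASK

The labeller is being changed over, so turn the label sample stand on the bench to the next sample: put a fingertip under the index tab of the uppermost leaf on the right-hand side (right as the robot sees it), swing that leaf over the hinge rod and press it down until it lies flat on the left-hand side. Push it round gently without taking it between the fingers, flinging it or pressing hard, turn no other leaf, and do not shove or lift the stand or disturb anything else on the bench.

Things in the scene. Friction and masses are not known exactly. Their poses are not given: they have to be found in the camera images.
- label_stand: label sample stand: an open flat 'book' of stainless steel, loose on the bench, about 2.4 kg. Two level wings, 210 mm along the rod, reach 8 to 158 mm either side of a hinge rod, tops 53 mm above the bench, open below but for four legs. Origin on the bench under the rod's middle; x along the rod, away from the robot at zero yaw; y to the left wing; z up. Carries three rigid white leaves on the rod
- leaf_top (a joint): the leaf to turn, uppermost on the right wing: angle about the rod, rad: 0 = flat on the right, 1.57 = upright, 3.14 = flat on the left (ends of travel; starts at 0 to 0.1). White plastic panel 0.15 kg, 4 mm thick, 200 mm along the rod, 12 to 150 mm from the rod's axis. Stiff hinge, no spring: 0.17 N m of friction against at most 0.13 N m of weight, so it stays at any angle where it is left
- tab_edge (a point): middle of the outer edge of leaf_top's index tab, in the leaf's mid-plane, 180 mm from the rod's axis; it moves with the leaf. The tab is 46 mm long (along the rod), 4 mm thick, in the middle of the free edge, and reaches from 150 to 180 mm from the axis: beyond the wing (158 mm) nothing lies under it but the bench, some 58 mm below
- leaf_root (a point): origin of leaf_top's own frame, on the rod's axis at its middle, turning with the leaf: x along the rod like the stand's x; -y runs out along the leaf's mid-plane to the tab; z is square to the leaf (up while it lies on the right, down when it lies on the left)
- spine_mid (a point): the middle of the hinge rod, on its axis, 62 mm above the bench; does not turn with the leaves. leaf_top's mid-plane passes through this axis
- leaf_turned (a joint): the leaf already turned, flat on the left wing, under where leaf_top will come to lie: same panel, same angle (about 3.14). Lying there its mid-plane is 6 mm below the rod's axis; its tab is 66 mm further along the stand's +x than leaf_top's
- leaf_under (a joint): the leaf that stays on the right wing, under leaf_top: same panel, same angle (about 0). Its mid-plane is 6 mm below the rod's axis; its tab is 66 mm further along the stand's -x than leaf_top's
- can: bystander: labelled can standing beyond the stand, diameter 66 mm, 115 mm high; origin at the centre of its underside
- jar: bystander: jar with a black lid standing beyond the right wing, diameter 68 mm, 85 mm high; origin at the centre of its underside
- label_roll: bystander: roll of labels lying on its side face at the left of the stand, diameter 94 mm, 55 mm high; origin at the centre of its underside
- roll_core: bystander: empty cardboard core, diameter 82 mm, 55 mm high, standing on end beyond the left wing; origin at the centre of its underside
- wrench: bystander: open-ended wrench 150 mm long lying flat between the robot and the stand; origin at its middle on the bench
- scale: bystander: bench scale, fixed, 285 x 205 mm, 59 mm high, at the left; origin under its centre
- knob_tray: bystander: fixed open grey tray of spare knobs, 130 x 170 mm, 45 mm high, at the right; origin under its centre

How it is judged (in metres and radians):
At the end, for the whole second after the job is handed in: The leaf that was uppermost on the right lies at rest flat on the left (within about 3.5 degrees), the other two leaves lie flat where they were (within 4.5 degrees), and the stand is within 30 mm of where it stood (value of joint leaf_top above 3.08 rad and velocity of joint leaf_top below 0.05 rad/s and value of joint leaf_turned above 3.06 rad and value of joint leaf_under below 0.08 rad and distance of label_stand from where it was at the start of the episode below 0.03 m); the robot touches nothing.
It fails at once if another leaf is turned or lifted (more than about 11 degrees) (value of joint leaf_turned below 2.95 rad or value of joint leaf_under above 0.19 rad).
It fails at once if the leaf is taken between the fingers (the grasp point lies inside the leaf or its tab) (z of the grasp point in the frame of leaf_root between -0.005 and 0.005 m and y of the grasp point in the frame of leaf_root between -0.18 and -0.012 m and x of the grasp point in the frame of leaf_root between -0.1 and 0.1 m).
It fails at once if the leaf is flung or slapped over (faster than 3 rad/s), or the fingers press or grip the leaf or the stand with more than 35 N (velocity of joint leaf_top above 3 rad/s or contact force between the fingers and label_stand above 35 N).
It fails at once if the stand is shoved or lifted (more than 30 mm, or tipped more than 5 degrees) (distance of label_stand from where it was at the start of the episode above 0.03 m or angle between label_stand's own z axis and vertical above 0.09 rad).
It fails at once if a bystander is moved more than 20 mm (distance of any of can, jar, label_roll, roll_core, wrench from where it was at the start of the episode above 0.02 m).
It also fails if it takes over 45 s, if anything falls off the work surface, if the arm or the gripper's body presses on something with over 40 N, if the wrist force passes 120 N, or if a joint passes its speed limit or range.

## Working session

There is one attempt and no reset: what is moved stays moved. The work goes in short steps, Python scripts to look and compute and a tool call to move; the robot and the scene stay as the last step left them, time stands still between calls to the robot, and variables do not carry over. Pictures are saved under pics/ and viewed, and the job is handed in when it is done.

Besides the shell and the picture viewer there is one more tool, called after "Call:" in YAML: its name, and indented under it one key for each argument. servo_tool: Moves the arm, as the interface text tells. Its arguments: {"type":"object","properties":{"delta_pos":{"type":"array","items":{"type":"array","items":{"type":"number"}}},"spin":{"type":"array","items":{"type":"number"}},"fingers":{"type":"array","items":{"type":"number"}},"force":{"type":"number"}},"required":["delta_pos","spin","fingers"]}

```bash
mkdir -p pics; python3 - <<'E'
from bench import r,snapshot,calibration
import cv2
for n in("side","top"):
    cv2.imwrite(f"pics/{n}0.png",snapshot(n)[:,:,::-1])
    c=calibration(n);print(n,c)
print(r.state())
E
```

```text
side {'intrinsics': array([[507.39633006,   0.        , 275.14402539],
       [  0.        , 507.39633006, 202.12769989],
       [  0.        ,   0.        ,   1.        ]]), 'distortion': array([-0.09488601,  0.        ,  0.        ,  0.        ,  0.        ]), 'R': array([[-0.71884386, -0.69484572, -0.02128199],
       [-0.39739892,  0.43585731, -0.80752864],
       [ 0.57038373, -0.57202956, -0.58944429]]), 't': array([0.49214312, 0.27795779, 1.20401148])}
top {'intrinsics': array([[412.78577858,   0.        , 274.4046926 ],
       [  0.        , 412.78577858, 212.87101866],
       [  0.        ,   0.        ,   1.        ]]), 'distortion': array([-0.12785166,  0.        ,  0.        ,  0.        ,  0.        ]), 'R': array([[ 0.02937511, -0.99956505, -0.00261049],
       [-0.99166911, -0.02881518, -0.12554708],
       [ 0.12541725,  0.0062767 , -0.99208423]]), 't': array([0.05276535, 0.61660619, 1.40825967])}
{'time_s': 0.1, 'joints': array([69.08694128, 29.90594307, -2.081976  , 91.6669088 ,  1.21403983,
       58.50550451, -6.463114  ]), 'dq': array([-0.05296981, -0.07399098,  0.05895277, -0.13292578, -0.09661605,
        0.0517645 ,  0.05600872]), 'joint_efforts': array([ 6.45703709e-03, -9.28502154e+01,  1.98557720e+00, -3.70529938e+01,
        1.82060438e-02,  5.50986631e-03,  6.50683569e-05]), 'tool_pos': array([ 0.18149183, -0.59777992,  0.23080352]), 'tool_rot': array([-1.79943751e+02,  3.05155036e-03,  1.68902159e+01]), 'force': array([-0.16570129,  0.26719123, -0.13682636]), 'wrist_torque': array([-0.00827865,  0.01408272, -0.02440711]), 'grip_width': 1.0011865057920972}
```

View pics/side0.png

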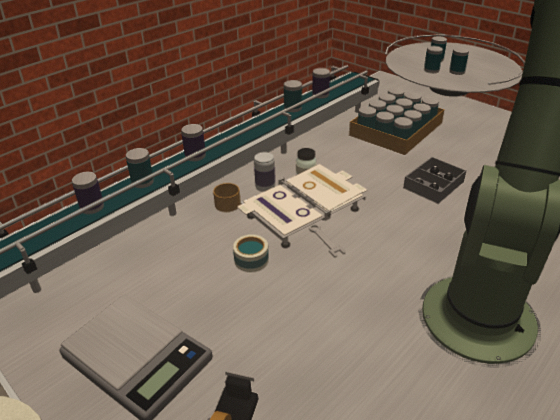

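View pics/top0.png

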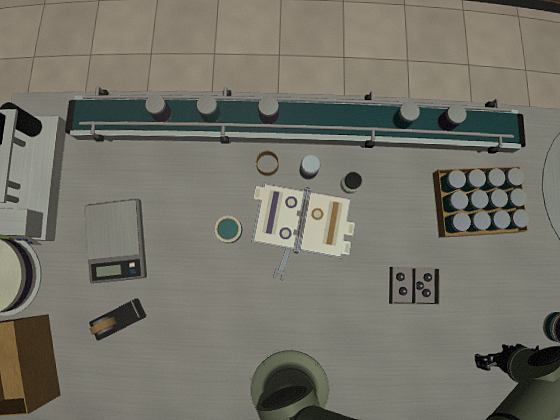

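The side view shows the stand near (303,200), and the top view shows it near (303,220). The right leaf's tabs are at about (350,229) and (346,251) in the top view. I'll zoom in on both.

```bash
python3 - <<'E'
import cv2
a=cv2.imread("pics/top0.png")[140:290,205:375];cv2.imwrite("pics/topz.png",cv2.resize(a,None,fx=4,fy=4,interpolation=cv2.INTER_CUBIC)[:600,:800])
a=cv2.imread("pics/side0.png")[135:265,205:385];cv2.imwrite("pics/sidez.png",cv2.resize(a,None,fx=4,fy=4,interpolation=cv2.INTER_CUBIC))
E
```

```text
(no output)
```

View pics/topz.png

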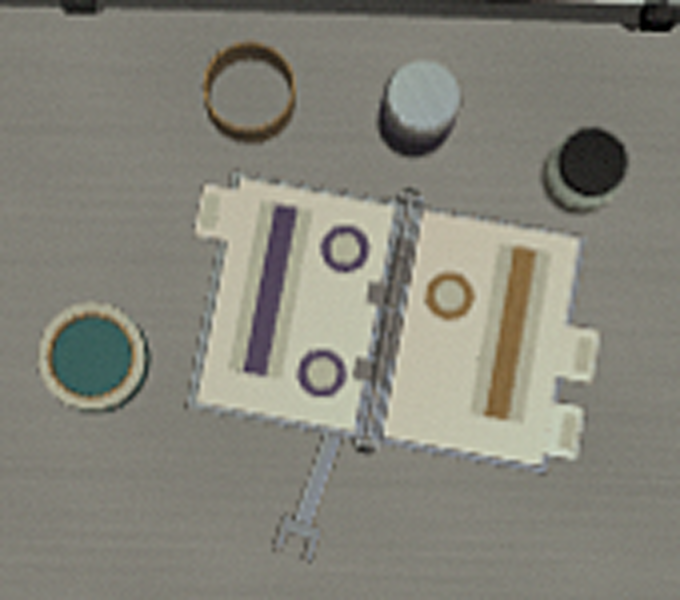

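View pics/sidez.png

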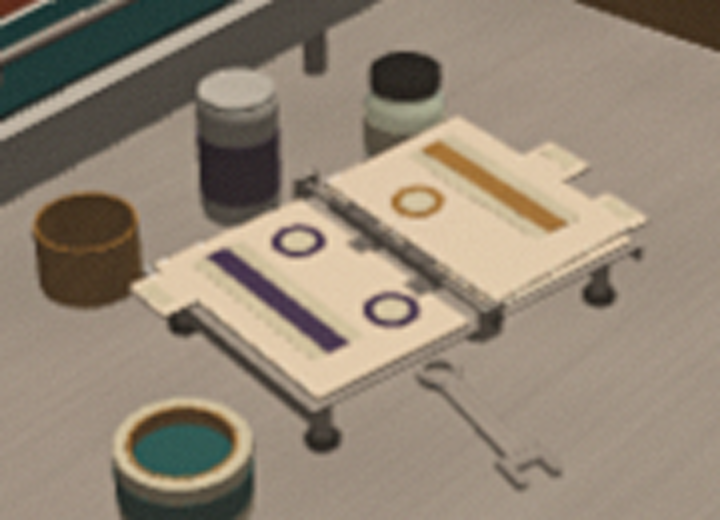

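In the top zoom, the upper leaf's tab has its outer edge from about (600,330) to (594,380). The rod ends are at (410,195) and (366,447), and leaf_under's tab is around (568,432).

```bash
cat > h.py <<'E'
import numpy as np,cv2
from bench import r,snapshot,calibration
def ray(n,uv,z):
    c=calibration(n)
    p=cv2.undistortPoints(np.array([[uv]],float),c["intrinsics"],c["distortion"])[0,0]
    o=-c["R"].T@c["t"]; d=c["R"].T@np.array([p[0],p[1],1])
    return o+d*(z-o[2])/d[2]
def proj(n,X):
    c=calibration(n)
    return cv2.projectPoints(np.array(X,float).reshape(-1,3),cv2.Rodrigues(c["R"])[0],c["t"],c["intrinsics"],c["distortion"])[0][:,0]
E
python3 - <<'E'
from h import *
T=lambda u,v,z:ray("top",(205+(u+.5)/4-.5,140+(v+.5)/4-.5),z).round(4)
S=lambda u,v,z:ray("side",(205+(u+.5)/4-.5,135+(v+.5)/4-.5),z).round(4)
for n,u,v in[("rodfar",410,195),("rodnear",366,447),("tab far",600,330),("tab near",594,382),("undertab far",583,405),("undertab near",576,460),("leaf far R",581,238),("leaf near R",546,470),("left far",238,178),("left near",192,405)]:print(n,T(u,v,.064))
for n,u,v in[("rodfar",310,183),("rodnear",487,315),("tab far",550,143),("tab near",588,165),("utab near",648,218),("R far",457,117),("R near",635,240),("Lnear",318,402)]:print('s',n,S(u,v,.064))
for n,u,v,z in [("can",424,95,.115),("jar",593,161,.085)]:print(n,T(u,v,z))
E
```

```text
rodfar [ 0.7007 -0.0405  0.064 ]
rodnear [ 0.4815 -0.0073  0.064 ]
tab far [ 0.5875 -0.207   0.064 ]
tab near [ 0.5424 -0.2021  0.064 ]
undertab far [ 0.5224 -0.1928  0.064 ]
undertab near [ 0.4752 -0.1872  0.064 ]
leaf far R [ 0.6673 -0.19    0.064 ]
leaf near R [ 0.466  -0.1615  0.064 ]
left far [0.7113 0.1093 0.064 ]
left near [0.513  0.1422 0.064 ]
s rodfar [ 0.6937 -0.0427  0.064 ]
s rodnear [ 0.4839 -0.0044  0.064 ]
s tab far [ 0.5908 -0.2144  0.064 ]
s tab near [ 0.5488 -0.2091  0.064 ]
s utab near [ 0.4705 -0.1809  0.064 ]
s R far [ 0.6714 -0.1945  0.064 ]
s R near [ 0.4607 -0.1506  0.064 ]
s Lnear [0.5065 0.1473 0.064 ]
can [ 0.7773 -0.0472  0.115 ]
jar [ 0.7314 -0.1964  0.085 ]
```

```bash
python3 - <<'E'
from h import *
def tri(a,b):
    P=[];q=[]
    for n,uv in(("top",(205+(a[0]+.5)/4-.5,140+(a[1]+.5)/4-.5)),("side",(205+(b[0]+.5)/4-.5,135+(b[1]+.5)/4-.5))):
        c=calibration(n);P.append(np.c_[c["R"],c["t"]]);q.append(cv2.undistortPoints(np.array([[uv]],float),c["intrinsics"],c["distortion"])[0,0])
    X=cv2.triangulatePoints(P[0],P[1],q[0],q[1])[:,0];return (X[:3]/X[3]).round(4)
for n,a,b in[("rodfar",(410,195),(310,183)),("rodnear",(366,447),(487,315)),("tabfar",(600,330),(550,143)),("tabnear",(594,382),(588,165)),("utabnear",(576,460),(648,218)),("Rfar",(581,238),(457,117)),("Rnear",(546,470),(635,240)),("Lnear",(192,405),(318,402))]:print(n,tri(a,b))
# project model
psi=np.radians(-8.6)
R=np.array([[np.cos(psi),-np.sin(psi)],[np.sin(psi),np.cos(psi)]])
m=np.array([.590,-.0236])
for th in(0,.05,.1):
  for l,pts in(("tab",[(.023,.18),(-.023,.18)]),("leaf",[(.1,.15),(-.1,.15)])):
    for x,y in pts:
      X=np.r_[m+R@np.array([x,-y*np.cos(th)]),.064+y*np.sin(th)]
      t=proj("top",X)[0];s=proj("side",X)[0]
      print(th,l,x,((t-[205,140]+.5)*4-.5).round(),((s-[205,135]+.5)*4-.5).round())
E
```

```text
rodfar [ 0.6984 -0.0428  0.0623]
rodnear [ 0.483  -0.0062  0.0633]
tabfar [ 0.5861 -0.2064  0.0698]
tabnear [ 0.5423 -0.2005  0.071 ]
utabnear [ 0.4753 -0.1883  0.0579]
Rfar [ 0.6668 -0.1891  0.0684]
Rnear [ 0.4671 -0.1624  0.0548]
Lnear [0.5127 0.142  0.0573]
0 tab 0.023 [598. 332.] [548. 150.]
0 tab -0.023 [589. 384.] [588. 175.]
0 leaf 0.1 [577. 239.] [456. 123.]
0 leaf -0.1 [541. 467.] [631. 232.]
0.05 tab 0.023 [599. 331.] [548. 141.]
0.05 tab -0.023 [591. 384.] [589. 165.]
0.05 leaf 0.1 [579. 238.] [456. 115.]
0.05 leaf -0.1 [542. 467.] [632. 224.]
0.1 tab 0.023 [601. 330.] [548. 131.]
0.1 tab -0.023 [592. 383.] [589. 156.]
0.1 leaf 0.1 [580. 236.] [455. 107.]
0.1 leaf -0.1 [543. 466.] [632. 216.]
```

```bash
python3 - <<'E'
import cv2
a=cv2.imread("pics/side0.png")[155:215,310:380];cv2.imwrite("pics/sz2.png",cv2.resize(a,None,fx=10,fy=10,interpolation=cv2.INTER_CUBIC))
a=cv2.imread("pics/top0.png")[200:260,320:370];cv2.imwrite("pics/tz2.png",cv2.resize(a,None,fx=10,fy=10,interpolation=cv2.INTER_CUBIC))
E
```

```text
(no output)
```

View pics/sz2.png

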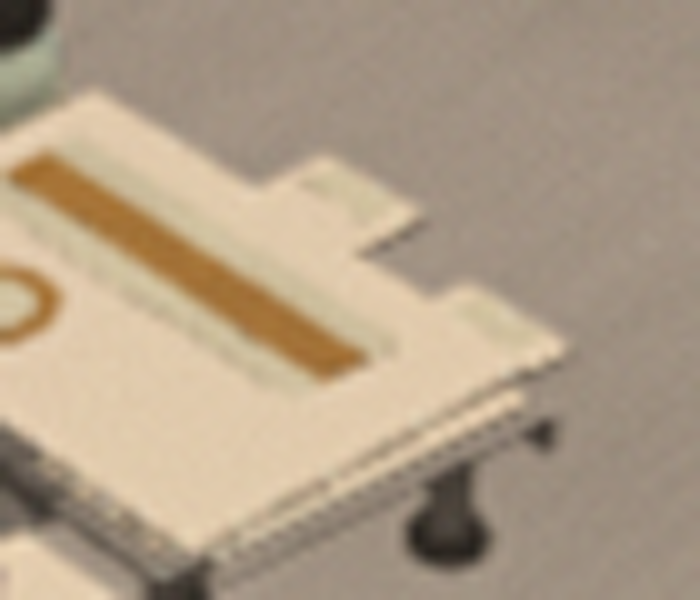

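View pics/tz2.png

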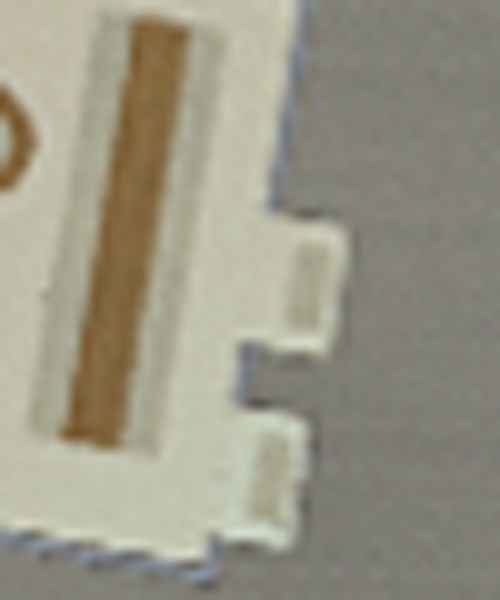

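The upper leaf starts slightly raised (about 0.05 rad), with its tab edge near (0.564, −0.203, 0.07). The stand's yaw is about −8.6°.

I'll shut the fingers, turn the jaw axis parallel to the rod, and stop just outside the tab.

Call:
servo_tool:
  delta_pos:
    - [29,-14,0]
    - [58,-28,0]
    - [87,-42,0]
    - [116,-56,0]
    - [145,-70,0]
    - [174,-84,0]
    - [203,-98,0]
    - [230,-110,0]
  spin: [-4,-8,-12,-16,-20,-24,-28,-32]
  fingers: [-1,-1,-1,-1,-1,-1,-1,-1]
  force: 30

```text
time_s: 0.77
tool_pos: [0.3708, -0.4243, 0.2312]
tool_rot: [-180.0, -0.0, 49.1]
force: [0.4, -0.7, 1.1]
grip_width: -0.0
```

```bash
cat >> h.py <<'E'
psi=np.radians(-8.6); EX=np.array([np.cos(psi),np.sin(psi)]);EY=np.array([-np.sin(psi),np.cos(psi)]);M=np.array([.590,-.0236])
def loc():
    s=r.state();p=s["tool_pos"];d=p[:2]-M
    f=s["force"]
    print("t",round(s["time_s"],2),"pos",p.round(4),"rpy",s["tool_rot"].round(2),"grip",round(s["grip_width"],3))
    print("along rod %.4f  out %.4f z %.4f | F in %.2f along %.2f z %.2f"%(d@EX,-d@EY,p[2],f[:2]@EY,f[:2]@EX,f[2]), "tq",s["wrist_torque"].round(2))
    return s
def delta(target_along,target_out,z,yaw=None):
    s=r.state();y=np.radians(s["tool_rot"][2]);p=s["tool_pos"]
    t=np.r_[M+target_along*EX-target_out*EY,z]-p
    print("tool delta mm",(1000*np.array([t[0]*np.cos(y)+t[1]*np.sin(y),t[0]*np.sin(y)-t[1]*np.cos(y),-t[2]])).round(1),"spin",None if yaw is None else s["tool_rot"][2]-yaw)
E
python3 -c "
from h import *
loc();delta(0,.24,.15,81.4)"
```

```text
t 0.77 pos [ 0.3708 -0.4243  0.2312] rpy [-1.7998e+02 -1.0000e-02  4.9110e+01] grip -0.0
along rod -0.1568  out 0.4290 z 0.2312 | F in -0.60 along 0.52 z 1.12 tq [-0.05 -0.03 -0.  ]
tool delta mm [243.5  31.6  81.2] spin -32.28597325745735
```

Call:
servo_tool:
  delta_pos:
    - [31,4,10]
    - [62,8,20]
    - [93,12,30]
    - [123,16,40]
    - [153,20,50]
    - [183,24,60]
    - [213,28,70]
    - [243,31,81]
  spin: [-4,-8,-12,-16,-20,-24,-28,-32.3]
  fingers: [-1,-1,-1,-1,-1,-1,-1,-1]

```text
time_s: 1.43
tool_pos: [0.5538, -0.2622, 0.1497]
tool_rot: [-180.0, -0.0, 81.4]
force: [0.3, 0.1, 0.5]
grip_width: 0.004
```

```bash
python3 -c "
from h import *
loc();delta(0,.22,.055,81.4)
for n in('side','top'):
    a=snapshot(n)[:,:,::-1]
    a=a[100:220,280:400] if n=='side' else a[180:280,290:410]
    cv2.imwrite(f'pics/{n}1.png',cv2.resize(a,None,fx=5,fy=5,interpolation=cv2.INTER_CUBIC))
"
```

```text
t 1.43 pos [ 0.5538 -0.2622  0.1497] rpy [-1.800e+02 -1.000e-02  8.137e+01] grip 0.004
along rod -0.0001  out 0.2413 z 0.1497 | F in 0.12 along 0.25 z 0.50 tq [-0.01  0.05  0.  ]
tool delta mm [21.3  0.1 94.7] spin -0.028811560729209873
```

View pics/side1.png

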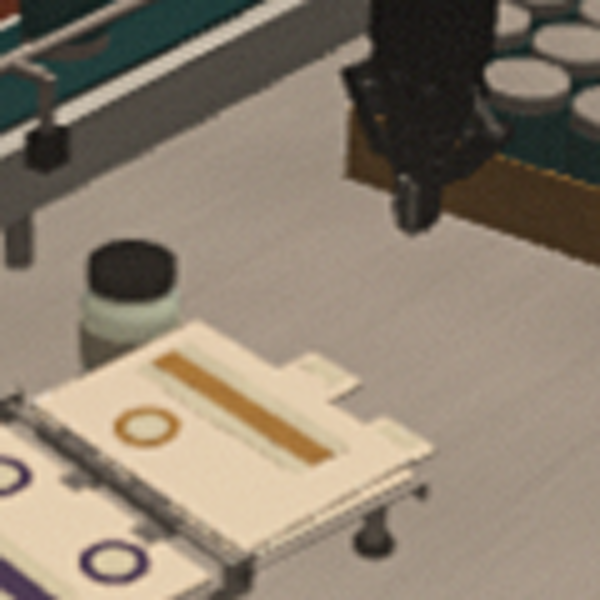

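View pics/top1.png

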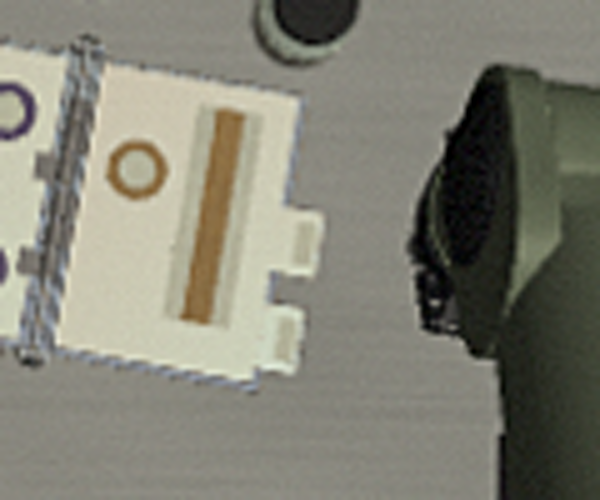

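The shut fingers hang clear outside the tab: about (415,225) in the side crop, with the tab at (325,375). I'll lower the tip below tab level and then close in gently.

Call:
servo_tool:
  delta_pos:
    - [0,0,20]
    - [0,0,40]
    - [0,0,60]
    - [5,0,80]
    - [12,0,94]
    - [20,0,97]
    - [22,0,97]
    - [22,0,97]
  spin: [0,0,0,0,0,0,0,0]
  fingers: [-1,-1,-1,-1,-1,-1,-1,-1]

```text
time_s: 2.2
tool_pos: [0.5566, -0.2408, 0.0539]
tool_rot: [180.0, -0.0, 81.2]
force: [0.3, -0.2, -0.9]
grip_width: 0.002
```

```bash
python3 -c "
from h import *
loc()"
```

```text
t 2.2 pos [ 0.5566 -0.2408  0.0539] rpy [ 1.7998e+02 -1.0000e-02  8.1250e+01] grip 0.002
along rod -0.0005  out 0.2197 z 0.0539 | F in -0.20 along 0.29 z -0.89 tq [ 0.01 -0.01  0.04]
```

Call:
servo_tool:
  delta_pos:
    - [3,0,0]
    - [6,0,0]
    - [9,0,0]
    - [11,0,0]
    - [13,0,0]
    - [14,0,0]
    - [15,0,0]
    - [16,0,0]
  spin: [0,0,0,0,0,0,0,0]
  fingers: [-1,-1,-1,-1,-1,-1,-1,-1]

```text
time_s: 2.87
tool_pos: [0.5586, -0.2257, 0.0533]
tool_rot: [-180.0, 0.0, 81.2]
force: [-0.9, 0.3, 0.1]
grip_width: 0.001
```

```bash
python3 -c "
from h import *
loc()
for n in('side','top'):
    a=snapshot(n)[:,:,::-1]
    a=a[100:220,280:400] if n=='side' else a[180:280,290:410]
    cv2.imwrite(f'pics/{n}2.png',cv2.resize(a,None,fx=5,fy=5,interpolation=cv2.INTER_CUBIC))
"
```

```text
t 2.87 pos [ 0.5586 -0.2257  0.0533] rpy [-180.      0.     81.18] grip 0.001
along rod -0.0008  out 0.2045 z 0.0533 | F in 0.20 along -0.91 z 0.15 tq [-0.02 -0.02 -0.01]
```

View pics/side2.png

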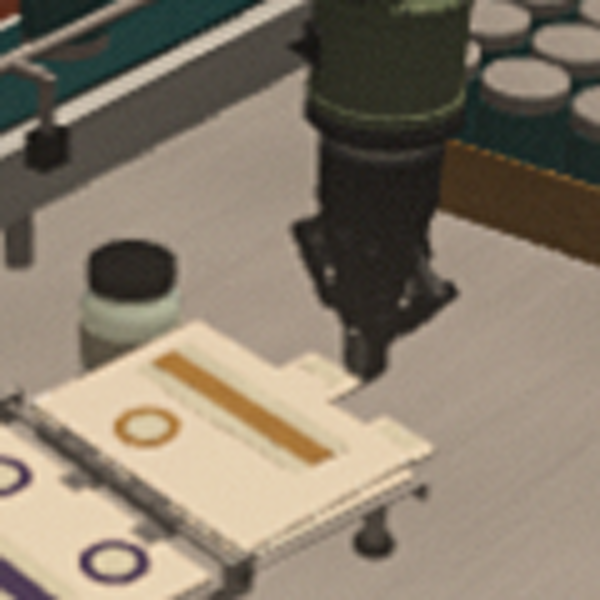

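Call:
servo_tool:
  delta_pos:
    - [3,0,0]
    - [5,0,0]
    - [6,0,0]
    - [7,0,0]
    - [8,0,0]
    - [9,0,0]
    - [9,0,0]
    - [9,0,0]
  spin: [0,0,0,0,0,0,0,0]
  fingers: [-1,-1,-1,-1,-1,-1,-1,-1]

```text
time_s: 3.63
tool_pos: [0.5601, -0.2168, 0.0533]
tool_rot: [180.0, 0.0, 81.2]
force: [-0.2, 0.4, 0.0]
grip_width: -0.003
```

```bash
python3 -c "
from h import *
loc()"
```

```text
t 3.63 pos [ 0.5601 -0.2168  0.0533] rpy [180.     0.    81.19] grip -0.003
along rod -0.0007  out 0.1955 z 0.0533 | F in 0.38 along -0.30 z 0.05 tq [ 0.01  0.05 -0.03]
```

Call:
servo_tool:
  delta_pos:
    - [1,0,0]
    - [1,0,0]
    - [2,0,0]
    - [2,0,0]
  spin: [0,0,0,0]
  fingers: [-1,-1,-1,-1]

```text
time_s: 3.97
tool_pos: [0.5604, -0.2147, 0.0533]
tool_rot: [180.0, -0.0, 81.2]
force: [-0.1, 0.4, -0.4]
grip_width: 0.001
```

```bash
python3 -c "
from h import *
loc()"
```

```text
t 3.97 pos [ 0.5604 -0.2147  0.0533] rpy [ 1.800e+02 -1.000e-02  8.119e+01] grip 0.001
along rod -0.0007  out 0.1933 z 0.0533 | F in 0.39 along -0.11 z -0.40 tq [-0.03  0.    0.04]
```

Call:
servo_tool:
  delta_pos:
    - [1,0,0]
    - [1,0,0]
    - [2,0,0]
    - [2,0,0]
  spin: [0,0,0,0]
  fingers: [-1,-1,-1,-1]

```text
time_s: 4.3
tool_pos: [0.5606, -0.213, 0.0533]
tool_rot: [-180.0, 0.0, 81.2]
force: [-0.6, -0.3, 0.7]
grip_width: 0.002
```

```bash
python3 -c "
from h import *
loc()"
```

```text
t 4.3 pos [ 0.5606 -0.213   0.0533] rpy [-1.800e+02  1.000e-02  8.119e+01] grip 0.002
along rod -0.0007  out 0.1916 z 0.0533 | F in -0.38 along -0.58 z 0.74 tq [-0.06  0.    0.05]
```

Call:
servo_tool:
  delta_pos:
    - [1,0,0]
    - [1,0,0]
    - [2,0,0]
    - [2,0,0]
  spin: [0,0,0,0]
  fingers: [-1,-1,-1,-1]

```text
time_s: 4.63
tool_pos: [0.5606, -0.2127, 0.0533]
tool_rot: [-180.0, 0.1, 81.1]
force: [-0.7, -10.1, -1.0]
grip_width: -0.0
```

```bash
python3 -c "
from h import *
loc()
for n in('side','top'):
    a=snapshot(n)[:,:,::-1]
    a=a[100:220,280:400] if n=='side' else a[180:280,290:410]
    cv2.imwrite(f'pics/{n}3.png',cv2.resize(a,None,fx=5,fy=5,interpolation=cv2.INTER_CUBIC))
"
```

```text
t 4.63 pos [ 0.5606 -0.2127  0.0533] rpy [-1.800e+02  1.200e-01  8.111e+01] grip -0.0
along rod -0.0008  out 0.1914 z 0.0533 | F in -10.10 along 0.82 z -0.98 tq [-1.95  0.12 -0.06]
```

View pics/side3.png

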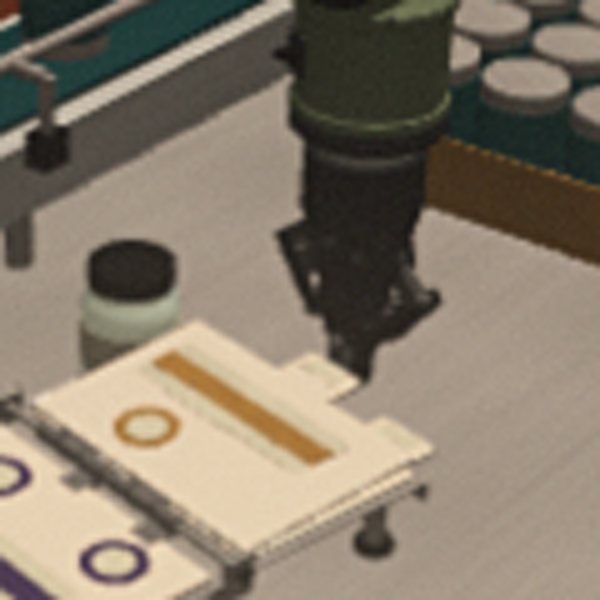

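Contact came at a TCP distance of 0.1915 m from the rod, with about 10 N of push. The stand held. Next I'll raise slowly along the arc and see whether the tab follows.

Call:
servo_tool:
  delta_pos:
    - [0,0,-1]
    - [0,0,-2]
    - [0,0,-3]
    - [0,0,-4]
    - [0,0,-5]
    - [0,0,-6]
  spin: [0,0,0,0,0,0]
  fingers: [-1,-1,-1,-1,-1,-1]

```text
time_s: 5.23
tool_pos: [0.5606, -0.2123, 0.0593]
tool_rot: [-180.0, 0.1, 81.1]
force: [-0.2, -8.0, -1.6]
grip_width: -0.002
```

```bash
python3 -c "
from h import *
loc()
for n in('side','top'):
    a=snapshot(n)[:,:,::-1]
    a=a[100:220,280:400] if n=='side' else a[180:280,290:410]
    cv2.imwrite(f'pics/{n}4.png',cv2.resize(a,None,fx=5,fy=5,interpolation=cv2.INTER_CUBIC))
"
```

```text
t 5.23 pos [ 0.5606 -0.2123  0.0593] rpy [-1.800e+02  9.000e-02  8.112e+01] grip -0.002
along rod -0.0008  out 0.1910 z 0.0593 | F in -7.92 along 0.95 z -1.57 tq [-1.58  0.04 -0.02]
```

View pics/side4.png

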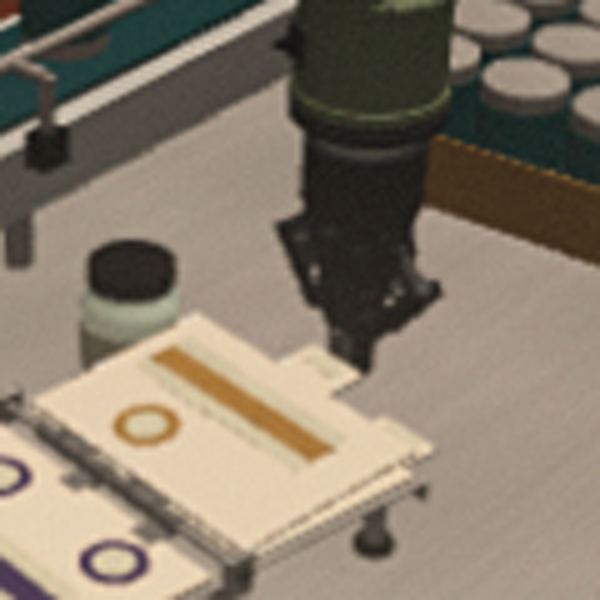

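The tab follows the finger: in the picture the leaf has lifted clear of leaf_under. I'll continue along the arc.

Call:
servo_tool:
  delta_pos:
    - [0.5,0,-5]
    - [1.1,0,-10]
    - [1.9,0,-15]
    - [2.8,0,-20]
    - [3.9,0,-25]
    - [5.1,0,-30]
    - [6.5,0,-35]
    - [8,0,-40]
  spin: [0,0,0,0,0,0,0,0]
  fingers: [-1,-1,-1,-1,-1,-1,-1,-1]

```text
time_s: 6.0
tool_pos: [0.5619, -0.2046, 0.0997]
tool_rot: [180.0, 0.1, 81.1]
force: [-0.3, -8.9, 1.5]
grip_width: -0.001
```

```bash
python3 -c "
from h import *
loc()
for n in('side','top'):
    a=snapshot(n)[:,:,::-1]
    a=a[100:220,280:400] if n=='side' else a[180:280,290:410]
    cv2.imwrite(f'pics/{n}5.png',cv2.resize(a,None,fx=5,fy=5,interpolation=cv2.INTER_CUBIC))
"
```

```text
t 6.0 pos [ 0.5619 -0.2046  0.0997] rpy [1.7999e+02 1.1000e-01 8.1110e+01] grip -0.001
along rod -0.0007  out 0.1832 z 0.0997 | F in -8.85 along 1.00 z 1.50 tq [-1.83  0.17 -0.05]
```

View pics/side5.png

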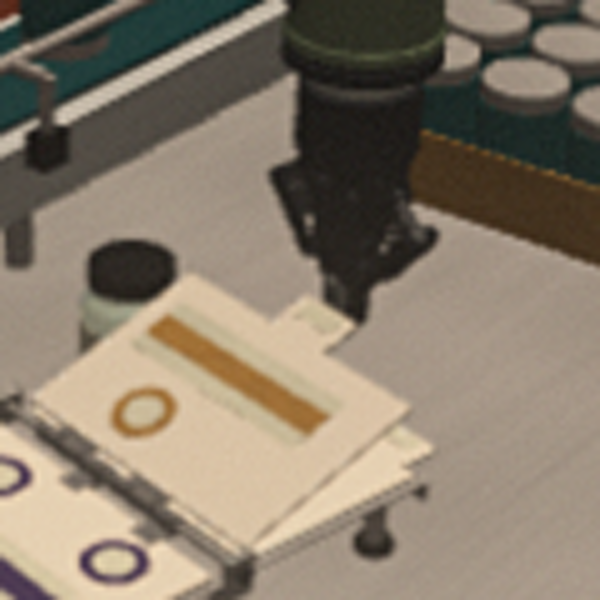

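Call:
servo_tool:
  delta_pos:
    - [3.6,0,-10]
    - [7.8,0,-19]
    - [12.6,0,-28]
    - [18,0,-37]
    - [24,0,-46]
    - [30.5,0,-54]
    - [37.5,0,-62]
    - [45,0,-70]
  spin: [0,0,0,0,0,0,0,0]
  fingers: [-1,-1,-1,-1,-1,-1,-1,-1]

```text
time_s: 6.77
tool_pos: [0.5688, -0.1619, 0.1707]
tool_rot: [179.9, 0.2, 81.0]
force: [-3.8, -11.7, 9.9]
grip_width: 0.003
```

```bash
python3 -c "
from h import *
loc()
for n in('side','top'):
    a=snapshot(n)[:,:,::-1]
    a=a[60:220,240:400] if n=='side' else a[180:280,250:410]
    cv2.imwrite(f'pics/{n}6.png',cv2.resize(a,None,fx=3.7,fy=3.7,interpolation=cv2.INTER_CUBIC))
"
```

```text
t 6.77 pos [ 0.5688 -0.1619  0.1707] rpy [179.93   0.23  81.01] grip 0.003
along rod -0.0003  out 0.1399 z 0.1707 | F in -12.16 along -2.05 z 9.91 tq [-2.17  0.41 -0.  ]
```

View pics/side6.png

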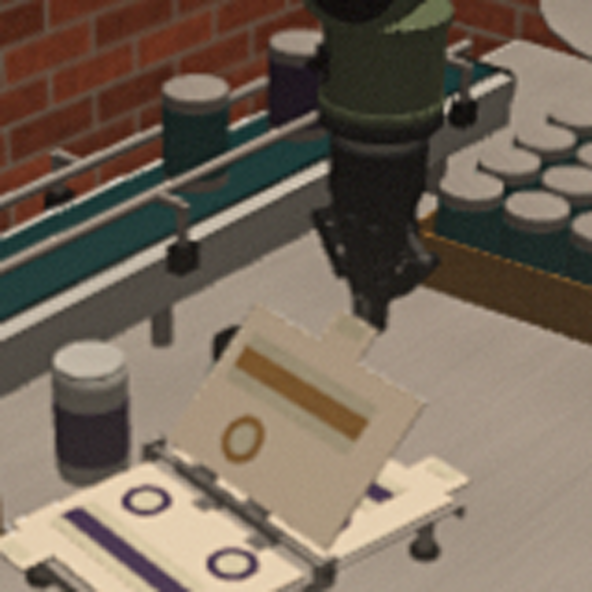

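The leaf is at about 45°, with force building along it because the finger lags in height. I'll raise the finger slightly more while carrying on.

Call:
servo_tool:
  delta_pos:
    - [0,0,-4]
    - [9,0,-13]
    - [18.5,0,-20.5]
    - [29,0,-27.5]
    - [39.5,0,-33.5]
    - [51,0,-39]
    - [62.5,0,-43]
    - [74,0,-46]
  spin: [0,0,0,0,0,0,0,0]
  fingers: [-1,-1,-1,-1,-1,-1,-1,-1]

```text
time_s: 7.53
tool_pos: [0.5808, -0.0838, 0.2159]
tool_rot: [180.0, -0.0, 81.2]
force: [-0.5, -1.2, 1.9]
grip_width: -0.004
```

```bash
python3 -c "
from h import *
loc()
for n in('side','top'):
    a=snapshot(n)[:,:,::-1]
    a=a[60:220,240:400] if n=='side' else a[180:280,250:410]
    cv2.imwrite(f'pics/{n}7.png',cv2.resize(a,None,fx=3.7,fy=3.7,interpolation=cv2.INTER_CUBIC))
"
```

```text
t 7.53 pos [ 0.5808 -0.0838  0.2159] rpy [ 1.7997e+02 -2.0000e-02  8.1220e+01] grip -0.004
along rod -0.0001  out 0.0609 z 0.2159 | F in -1.22 along -0.32 z 1.92 tq [-0.29 -0.04  0.02]
```

View pics/side7.png

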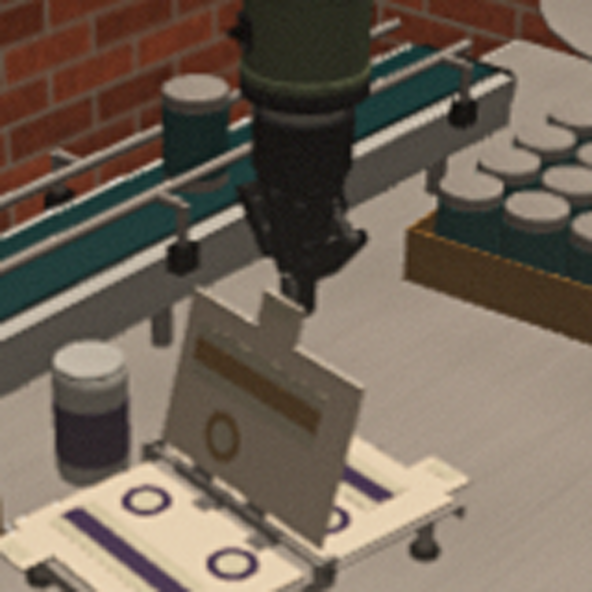

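The leaf is at about 75° and the force is low. I'll carry the fingertip over the vertical.

Call:
servo_tool:
  delta_pos:
    - [12,0,0]
    - [24,0,1]
    - [37,0,2]
    - [50,0,4]
    - [61,0,7]
    - [72,0,10]
    - [83,0,13]
    - [94,0,17]
  spin: [0,0,0,0,0,0,0,0]
  fingers: [-1,-1,-1,-1,-1,-1,-1,-1]

```text
time_s: 8.3
tool_pos: [0.5949, 0.0087, 0.198]
tool_rot: [-180.0, -0.0, 81.2]
force: [-0.0, -0.8, 1.6]
grip_width: 0.001
```

```bash
python3 -c "
from h import *
loc()
for n in('side','top'):
    a=snapshot(n)[:,:,::-1]
    a=a[60:220,220:380] if n=='side' else a[180:280,250:410]
    cv2.imwrite(f'pics/{n}8.png',cv2.resize(a,None,fx=3.7,fy=3.7,interpolation=cv2.INTER_CUBIC))
"
```

```text
t 8.3 pos [0.5949 0.0087 0.198 ] rpy [-180.     -0.     81.19] grip 0.001
along rod 0.0001  out -0.0326 z 0.1980 | F in -0.76 along 0.07 z 1.64 tq [-0.1   0.01 -0.02]
```

View pics/side8.png

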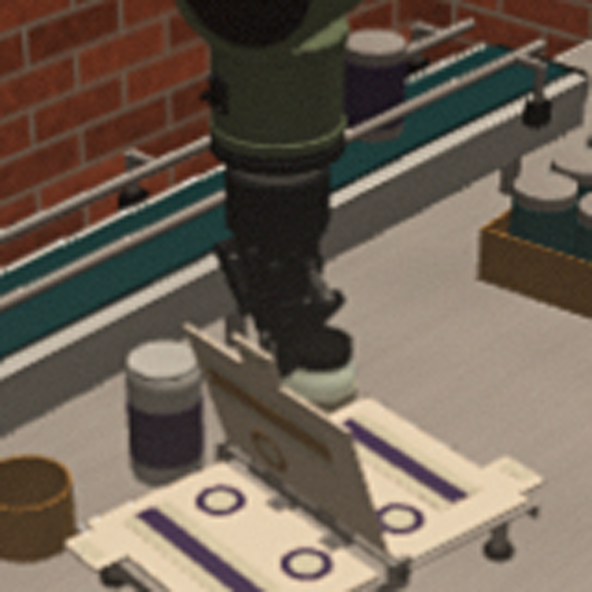

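Call:
servo_tool:
  delta_pos:
    - [11,0,7]
    - [22,0,12.5]
    - [33,0,19]
    - [43.5,0,26.5]
    - [53,0,34.5]
    - [61.5,0,43.5]
    - [69.5,0,53.5]
    - [76.5,0,64]
  spin: [0,0,0,0,0,0,0,0]
  fingers: [-1,-1,-1,-1,-1,-1,-1,-1]

```text
time_s: 9.07
tool_pos: [0.6066, 0.0842, 0.1332]
tool_rot: [-180.0, -0.0, 81.2]
force: [0.4, -0.4, 1.1]
grip_width: -0.003
```

```bash
python3 -c "
from h import *
loc()
for n in('side','top'):
    a=snapshot(n)[:,:,::-1]
    a=a[80:240,200:360] if n=='side' else a[180:280,250:410]
    cv2.imwrite(f'pics/{n}9.png',cv2.resize(a,None,fx=3.7,fy=3.7,interpolation=cv2.INTER_CUBIC))
"
```

```text
t 9.07 pos [0.6066 0.0842 0.1332] rpy [-1.7999e+02 -1.0000e-02  8.1210e+01] grip -0.003
along rod 0.0003  out -0.1090 z 0.1332 | F in -0.36 along 0.42 z 1.10 tq [ 0.03 -0.03  0.  ]
```

View pics/side9.png

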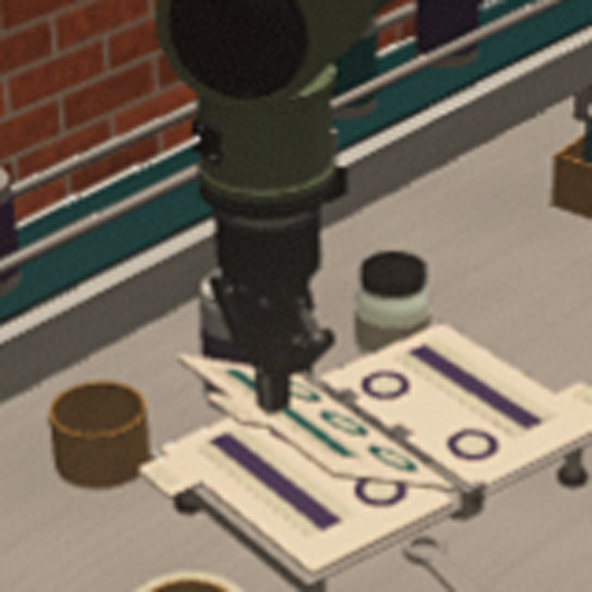

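Call:
servo_tool:
  delta_pos:
    - [4,0,9]
    - [7,0,18]
    - [10,0,27]
    - [12,0,36]
    - [13,0,44]
    - [13,0,51]
    - [13,0,57]
    - [13,0,61]
  spin: [0,0,0,0,0,0,0,0]
  fingers: [-1,-1,-1,-1,-1,-1,-1,-1]

```text
time_s: 9.83
tool_pos: [0.6083, 0.0957, 0.0724]
tool_rot: [-180.0, 0.0, 81.2]
force: [-0.8, -0.1, 0.4]
grip_width: -0.001
```

```bash
python3 -c "
from h import *
loc()"
```

```text
t 9.83 pos [0.6083 0.0957 0.0724] rpy [-1.7997e+02  2.0000e-02  8.1180e+01] grip -0.001
along rod 0.0002  out -0.1207 z 0.0724 | F in -0.25 along -0.81 z 0.42 tq [ 0.02  0.04 -0.02]
```

Call:
servo_tool:
  delta_pos:
    - [0,0,2]
    - [0,0,3]
    - [0,0,4]
    - [0,0,5]
    - [0,0,5]
  spin: [0,0,0,0,0]
  fingers: [-1,-1,-1,-1,-1]

```text
time_s: 10.25
tool_pos: [0.6086, 0.0959, 0.0684]
tool_rot: [180.0, -0.0, 81.2]
force: [1.0, 0.6, 0.1]
grip_width: -0.002
```

```bash
python3 -c "
from h import *
loc()"
```

```text
t 10.25 pos [0.6086 0.0959 0.0684] rpy [179.99  -0.    81.18] grip -0.002
along rod 0.0005  out -0.1209 z 0.0684 | F in 0.72 along 0.91 z 0.13 tq [ 0.   -0.01  0.02]
```

Call:
servo_tool:
  delta_pos:
    - [0,0,1]
    - [0,0,2]
    - [0,0,3]
    - [0,0,3]
  spin: [0,0,0,0]
  fingers: [-1,-1,-1,-1]

```text
time_s: 10.58
tool_pos: [0.6085, 0.0959, 0.0652]
tool_rot: [-180.0, 0.0, 81.2]
force: [-0.9, -0.3, -0.4]
grip_width: -0.001
```

Call:
servo_tool:
  delta_pos:
    - [0,0,0.5]
    - [0,0,1]
    - [0,0,1]
  spin: [0,0,0]
  fingers: [-1,-1,-1]

```text
time_s: 10.83
tool_pos: [0.6084, 0.0959, 0.0642]
tool_rot: [-180.0, 0.0, 81.2]
force: [0.5, 0.5, 0.3]
grip_width: -0.002
```

Call:
servo_tool:
  delta_pos:
    - [0,0,0.5]
    - [0,0,1]
    - [0,0,1]
  spin: [0,0,0]
  fingers: [-1,-1,-1]

```text
time_s: 11.08
tool_pos: [0.6086, 0.0959, 0.0639]
tool_rot: [180.0, 0.0, 81.2]
force: [-3.8, -0.9, 11.5]
grip_width: 0.006
```

The tip met firm resistance at z = 0.064, which is the height of the leaf's top face when flat. I'll lift straight off and check.

Call:
servo_tool:
  delta_pos:
    - [0,0,-3]
    - [0,0,-12]
    - [0,0,-30]
    - [0,0,-60]
    - [0,0,-90]
    - [-10,0,-120]
    - [-40,0,-150]
    - [-80,0,-170]
  spin: [0,0,0,0,0,0,0,0]
  fingers: [-1,-1,-1,-1,-1,-1,-1,-1]

```text
time_s: 11.75
tool_pos: [0.5972, 0.0221, 0.2351]
tool_rot: [179.8, -0.1, 81.4]
force: [0.5, -1.5, 0.9]
grip_width: -0.001
```

Call:
servo_tool:
  delta_pos:
    - [-40,0,0]
    - [-80,0,0]
    - [-120,0,0]
    - [-160,0,0]
    - [-200,0,0]
    - [-240,0,0]
    - [-270,0,0]
    - [-290,0,0]
  spin: [0,0,0,0,0,0,0,0]
  fingers: [-1,-1,-1,-1,-1,-1,-1,-1]

```text
time_s: 12.42
tool_pos: [0.551, -0.2703, 0.2322]
tool_rot: [180.0, 0.1, 81.0]
force: [-0.0, 0.0, 0.2]
grip_width: 0.001
```

```bash
python3 -c "
from h import *
loc()
for n in('side','top'):
    a=snapshot(n)[:,:,::-1]
    a=a[135:265,205:385] if n=='side' else a[140:290,205:375]
    cv2.imwrite(f'pics/{n}10.png',cv2.resize(a,None,fx=4,fy=4,interpolation=cv2.INTER_CUBIC))
"
```

```text
t 12.42 pos [ 0.551  -0.2703  0.2322] rpy [1.7999e+02 6.0000e-02 8.1000e+01] grip 0.001
along rod -0.0016  out 0.2497 z 0.2322 | F in 0.01 along -0.01 z 0.22 tq [-0.05 -0.01 -0.03]
```

View pics/side10.png

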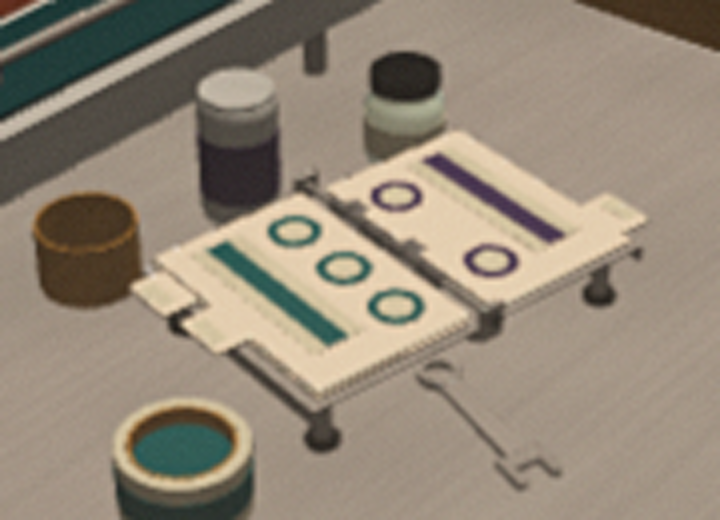

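View pics/top10.png

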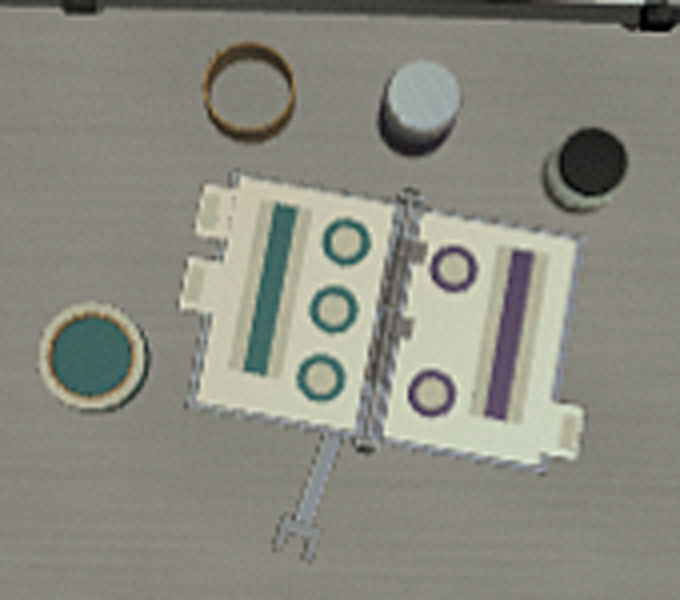

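```bash
python3 - <<'E'
from h import *
for th in(np.pi,3.08):
  for x,y in((.023,.18),(-.023,.18),(-.1,.15)):
    X=np.r_[M+EX*x-EY*y*np.cos(th),.064+y*np.sin(th)]
    t=proj("top",X)[0];s=proj("side",X)[0]
    print(round(th,2),x,((t-[205,140]+.5)*4-.5).round(),((s-[205,135]+.5)*4-.5).round())
E
```

```text
3.14 0.023 [187. 258.] [178. 323.]
3.14 -0.023 [177. 310.] [216. 355.]
3.14 -0.1 [195. 404.] [318. 392.]
3.08 0.023 [187. 256.] [178. 311.]
3.08 -0.023 [177. 309.] [216. 342.]
3.08 -0.1 [195. 404.] [318. 382.]
```

In the side crop the tab corner is at about (216,353) and the panel corner at about (318,390). The model predicts (216,355) and (318,392) for a flat leaf, so it lies flat. I'll hand the job in.

```bash
python3 -c "
from h import *
print(r.sign_off());loc()"
```

```text
the job is handed in; nothing more can be done
None
the job is handed in; nothing more can be done
```

The uppermost right-hand leaf now lies flat on the left, and I handed the job in at about 12.5 s of the 45 s allowed. The hand-in gives no verdict.

**How it was done:** the tool can only point straight down, so a fingertip could not go right under the flat tab. I pressed the shut fingers against the tab's outer edge (8–12 N) and let friction start the lift. From there I followed the arc over the rod and pressed the leaf down until it stopped, at about 11.5 N.

**Forces:** the highest reading I saw was about 16 N, near 45°, where the finger lagged a little in height. I only read the force at the end of each move, so a brief higher peak could have gone unseen.

**Last checks:**
- **Flatness:** the final push stopped at 63.9 mm, against 64 mm expected for a flat leaf. In the side view the tab and panel corners match the flat prediction within about half a camera pixel.
- **Other leaves, stand and bystanders:** the other two leaves lie flat. The stand, can, jar, label roll, core and wrench show no visible shift in the pictures.
- **Arm:** it is clear of everything, about 0.23 m up and beyond the right wing.

No check failed or disagreed.

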